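# Open the push-and-turn cap of the solvent can

## Robot

A 6-joint arm with a two-finger parallel gripper is mounted at the origin on a cart in front of the work surface, level with it; the furniture and walls round the work are solid. World frame = base frame: x ahead of the robot, y to its left, z up, the work surface at z = 0. Lengths are in m, angles in rad, forces in N, time in s.
With the tool pointing down it reaches from about 0.25 to 0.725 m from the base axis. Payload 4 kg.
Tool frame: the origin (TCP) lies at the very end of the fingers, on their centre line; the grasp point (between the pads) lies 19 mm behind it; z points along the fingers, y is the line along which they close (so a half turn about z gives the same grasp; the last joint's range is limited). The gripper opens to 85 mm and grips with 20 to 120 N. Pads are 22 mm wide; open, the fingers measure 114 mm over their backs; the gripper's body (76 mm by 85 mm) begins 54 mm behind the grasp point. The pads swing forward as they close: fully open they stand 13 mm farther back than shut.
Start: joints at [-1.125, 0.241, 0.005, 1.335, 0, 1.571], TCP at [0.216, -0.451, 0.231] pointing down, gripper open.
Joint ranges: [-2.72, 2.72], [-1.05, 1.87], [-1.09, 1.28], [-1.99, 2.15], [-1.42, 1.44], [-3.14, 3.14]. Speed limits (rad/s): [2.79, 2.79, 3.14, 3.14, 3.14, 3.14].

## Interface

Orientations are given as a unit quaternion [x, y, z, w].
In Python, from workcell import bot, vision, workorder gives the robot as it stands.
- The arm moves only by the shell command python3 -m creep 'ROWS' [OPENING]. ROWS is JSON, a list of rows, each a list of 2 entries, a list of its own where there are three numbers: the shift along the tool's x, y, z in mm, then the turn, a rotation vector about the tool's x, y, z in rad. In form: [[[dx, dy, dz], [wx, wy, wz]], ...]. A call has 1 to 12 rows; each row shifts and turns the commanded pose from where the row before left it, along the tool's axes as they then stand; what a row does not reach is not made up. A row lasts 1/8 s, in which the tool goes at most 62.5 mm and 10.7 degrees, less where a joint would pass 70% of its speed; a pose out of reach is approached as far as the arm can. A call is refused whole if a number of a shift passes 62.5 or a number of a turn 0.188, either way. A call with a gripper value outside its range is refused whole. OPENING is the finger opening in mm, from 0 to 85.4, set as the call begins (- or left out, the last holds). The fingers move at their own pace and stop on an object; the grip force is fixed at half the most. Time passes only in rows, so rows that do not move let the fingers close. It gives the time, the measured TCP pose, the force, the opening and the grip force at its end, in the units of the state.
- bot.get_obs(): the state, without advancing time (a new reading comes with each control period).
- vision.camera(name): name is "scene" or "top" or "wrist"; returns a dict with "image" (400x640x3 uint8, blue, green, red), "z_map" (400x640 float32, m along the optical axis (not along the pixel's ray), 0 where there is no reading), "K" (3x3 intrinsics, pixels), "k1" (the pictures are not rectified: a ray, as slopes to the right and down, at radius r is drawn at 1 + k1 r^2 times it, then the intrinsics apply), "rvec" (rotation vector, rad) and "tvec" (3), from world to camera coordinates, as OpenCV has them; the wrist camera has in their place "tool_from_camera" (4x4, takes a point from camera to tool coordinates, whose origin is the TCP and whose axes are the flange's). Camera axes: x right, y down, z forward; pixel columns grow to the right and rows downward; lengths in m; the calibration is good to about 2 mm. A picture is of the moment at which its call begins: read the wrist's pose just before it.
- workorder.job_done(): hands the job in; it is judged then, once.
Trained networks look in a picture, given as the dict that the camera call returned (one of the last four; its "shot" number tells which), for a name from the list of things; names that differ only in an ending like _2 or _b are one class to them, and where a whole thing is asked for, a point or a joint stands for the part that bears it (a point fixed in the world has none). Each returns a list of dicts, best first, with "score" (0 to 1); they miss things now and then, are a little off and sometimes report something else, mostly with a low value. They report only what shows in the picture. A call takes as long as a camera call. They do not tell look-alikes from the thing itself.
- vision.spot_in(picture, query): "position" ([column, row] in pixels, amid what is visible of it).
- vision.place_of(picture, query): "position" ([column, row] in pixels: a listed point, or the origin of a listed thing).
The state is a dict: "clock": time; "joint_pos": joint angles; "joint_vel": joint speeds; "tau": joint torques, N m; "eef_pos": TCP position; "tool_rot": TCP orientation; "ft_force": force on the tool from outside, world axes, zero at the start; "ft_torque": the same for the moment, N m; "grip_width": finger opening in m; "grasp_force": force on a finger pad.
Only numpy, scipy, OpenCV 4.12 (cv2) and the standard library are available. Lean on these libraries where they do the work, as an engineer would, in place of code of your own. Each camera call takes 0.05 s, during which the arm holds its last target. There are 200 camera calls.

## Task

Open the solvent can: push its child-resistant cap down hard against the spring, turn it while it is down, and feel for the place where the spring lets it come up; do not wrench or tear it off by force. Then lift the cap off and set it upright in the middle of the small steel dish, leaving the tape measure, the pliers and the big nut where they are.

Things in the scene. Friction and masses are not known exactly. Their poses are not given: they have to be found in the camera images.
- can: Bare metal round solvent can, 102 mm in diameter, screwed to the bench by a 122 x 122 x 5 mm foot plate, so it cannot move. Origin: centre of the underside of the foot plate, z up. Its top is 110 mm above the bench; a 32 mm spout, hidden under the cap, rises 24 mm from its middle, with a spring plunger that presses the cap up.
- cap: Grey ribbed plastic cap on the can, 54 mm in diameter, about 80 g. Origin: centre of the lower rim of its skirt, z up. Its flat top is 26 mm above the origin (143 mm above the bench at the start); on it stands an upright wing along the cap's own x axis, 46 mm long, 10 mm thick (along y), 26 mm high.
- dish: Loose shallow round steel dish, 130 mm across the rim, 16 mm high, flat inside floor 3 mm above its underside and about 106 mm across. Origin: centre of the underside, z up.
- tape_measure: Tape measure, 34 x 74 x 64 mm, standing on the bench. Origin: centre of the underside. Bystander.
- pliers: Slip-joint pliers, 57 x 179 x 16 mm, lying flat. Origin: centre of the underside. Bystander.
- nut_big: Hexagon nut, 34 x 39 x 18 mm, lying flat. Origin: centre of the underside. Bystander.
- cap_top (a point): Centre of the flat top of the cap, at the foot of the wing: press here, beside the wing. The spring pushes up with 12 N at rest, 15 N at the hard bottom 5 mm lower; press with 16 to 25 N. Unless the cap is 3.5 mm down, teeth block the turn after 3 to 50 degrees of play. Pressed, it turns either way with 0.1 to 0.4 N m. Over 120 N between cap and can (wrenching, tearing) damages it.
- wing (a point): Centre of the wing, 39 mm above the cap's origin. Turned 37 to 83 degrees, the cap is free in a window 10 degrees wide; where differs each time, unseen. Let up there it rises 5 mm above its start height and lifts straight off. Let up sooner it returns to start height (in the locked pocket) or stays 3 mm below (under a tooth next to the window). Beyond the window it locks again.
Not all that is in view belongs to the job. What is shaped like the dish but black is not meant. Leave any green or purple look-alike of the cap alone.

How it is judged:
By the outcome, as a careful person would: the job done as asked, in the order asked, and still so for the second after the job is handed in, with the robot touching nothing.
It also fails if it takes over 72 s, if anything falls off the work surface, if the arm or the gripper's body presses on something with over 40 N, if the wrist force passes 120 N, or if a joint passes its speed limit or range.

## Working session

There is one attempt and no reset: what is moved stays moved. The work goes in short steps, Python scripts to look and compute and a shell command to move; the robot and the scene stay as the last step left them, time stands still between calls to the robot, and variables do not carry over. Pictures are saved under pics/ and viewed, at most 10 in all, crops included, and the job is handed in when it is done.

```bash
ls; mkdir -p pics; cat > h.py <<'E'
import numpy as np, cv2
from scipy.spatial.transform import Rotation as R
from workcell import bot, vision, workorder
def pose():
    o=bot.get_obs(); T=np.eye(4); T[:3,:3]=R.from_quat(o["tool_rot"]).as_matrix(); T[:3,3]=o["eef_pos"]; return T
def shot(name):
    T=pose(); p=vision.camera(name)
    if "tool_from_camera" in p: p["W"]=T@np.array(p["tool_from_camera"])
    else:
        M=np.eye(4); M[:3,:3]=cv2.Rodrigues(np.array(p["rvec"],float))[0]; M[:3,3]=np.ravel(p["tvec"]); p["W"]=np.linalg.inv(M)
    return p
def ray(p,uv):
    d=np.array([p["k1"],0,0,0,0],float)
    s=cv2.undistortPoints(np.array(uv,float).reshape(-1,1,2),np.array(p["K"],float),d).reshape(-1,2)
    return np.c_[s,np.ones(len(s))]
def at_z(p,uv,z):
    r=ray(p,uv)@p["W"][:3,:3].T; c=p["W"][:3,3]
    return c+r*((z-c[2])/r[:,2])[:,None]
def depth(p,uv):
    uv=np.array(uv).reshape(-1,2); i=np.round(uv).astype(int)
    z=p["z_map"][i[:,1],i[:,0]]
    return (ray(p,uv)*z[:,None])@p["W"][:3,:3].T+p["W"][:3,3]
E
cat > a.py <<'E'
from h import *
np.set_printoptions(precision=3,suppress=True)
for n in ("top","scene"):
    p=shot(n); cv2.imwrite(f"pics/{n}.png",p["image"])
    for q in ("can","cap","dish","cap_top","wing","tape_measure","pliers","nut_big"):
        for r in vision.place_of(p,q)[:4]: print(n,q,round(r["score"],2),np.round(r["position"]),depth(p,np.clip(r["position"],0,[639,399]))[0])
print(bot.get_obs())
E
python3 a.py
```

```text
pics
scene cap 0.87 [396. 350.] [ 0.41  -0.564  0.024]
scene cap 0.71 [355. 275.] [ 0.465 -0.285  0.024]
scene dish 0.49 [298. 191.] [ 0.192 -0.376  0.695]
scene dish 0.46 [230. 134.] [ 0.14  -0.182  0.732]
scene cap_top 0.62 [398. 346.] [ 0.416 -0.561  0.041]
scene cap_top 0.61 [356. 271.] [ 0.475 -0.276  0.031]
scene wing 0.81 [355. 271.] [ 0.475 -0.27   0.023]
scene wing 0.64 [400. 346.] [ 0.42  -0.565  0.043]
{'clock': 0.9, 'joint_pos': array([-1.125,  0.241,  0.005,  1.335,  0.   ,  1.571]), 'joint_vel': array([-0.002, -0.   ,  0.   ,  0.001, -0.001,  0.001]), 'tau': array([ -0.   , -37.219,  25.269,   0.001,  -0.   ,  -0.   ]), 'eef_pos': array([ 0.216, -0.451,  0.231]), 'tool_rot': array([0.975, 0.221, 0.   , 0.   ]), 'ft_force': array([-0.479,  0.638,  0.375]), 'ft_torque': array([-0.039, -0.021, -0.043]), 'grasp_force': 0.0, 'grip_width': 0.08553756828272825}
```

```bash
python3 -c "
import cv2,numpy as np
a=cv2.imread('pics/top.png');b=cv2.imread('pics/scene.png')
cv2.imwrite('pics/both.png',cv2.resize(np.vstack([a,b]),(480,600)))"
```

```text
(no output)
```

View pics/scene.png

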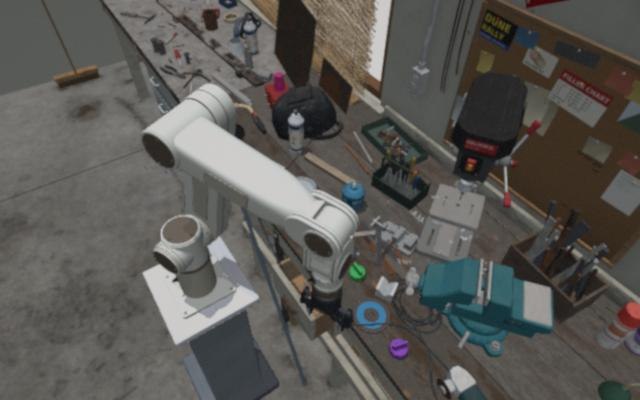

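View pics/top.png

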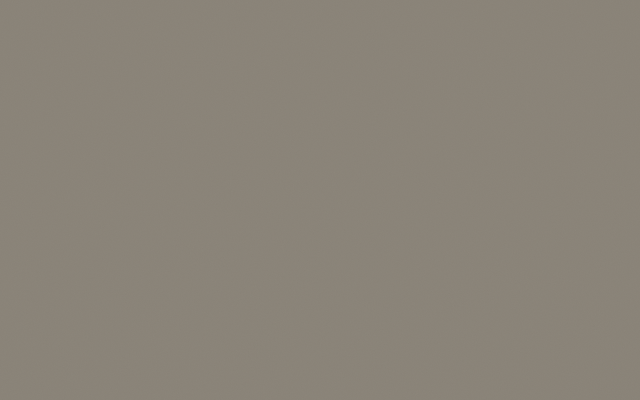

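The scene view shows the arm hiding the middle of the bench. The green look-alike is at (357,271), the purple one at (399,348) and a blue ring at (372,316). No grey cap or can shows, and the top view is blank. I'll swing the arm towards the middle, raised, and look from the wrist.

```bash
python3 -m creep '[[[0,0,-40],[0,0,0]],[[30,-26,-20],[0,0,0]],[[37,-32,-10],[0,0,0]],[[37,-32,-10],[0,0,0]],[[37,-32,-10],[0,0,0]],[[37,-32,-10],[0,0,0]],[[37,-32,-10],[0,0,0]],[[37,-32,0],[0,0,0]],[[0,0,0],[0,0,0]]]'
sed -i 's/("top","scene")/("wrist","scene")/' a.py; python3 a.py; python3 -c "
import cv2,numpy as np
a=cv2.imread('pics/wrist.png');b=cv2.imread('pics/scene.png')
cv2.imwrite('pics/both.png',np.vstack([cv2.resize(a,(480,300)),b[100:400,140:620]]))"
```

```text
clock: 2.02
eef_pos: [0.3499, -0.1433, 0.3416]
tool_rot: [0.975, 0.224, 0.0, 0.0]
ft_force: [-0.2, -0.8, 0.4]
grip_width: 0.0851
grasp_force: 0.0
wrist can 0.64 [358.  78.] [ 0.465 -0.134  0.144]
wrist can 0.38 [379.  57.] [ 0.487 -0.142  0.167]
wrist cap 0.79 [372.  67.] [ 0.476 -0.14   0.169]
wrist cap 0.65 [429. 122.] [ 0.475 -0.262  0.03 ]
wrist cap 0.59 [547. 227.] [ 0.421 -0.531  0.025]
wrist cap_top 0.79 [558. 231.] [ 0.423 -0.551  0.029]
wrist cap_top 0.72 [374.  57.] [ 0.486 -0.137  0.163]
wrist cap_top 0.56 [437. 120.] [ 0.479 -0.264  0.051]
wrist cap_top 0.34 [374.  67.] [ 0.477 -0.141  0.169]
wrist wing 0.61 [567. 235.] [ 0.424 -0.554  0.046]
wrist wing 0.6 [436. 120.] [ 0.478 -0.262  0.051]
wrist wing 0.57 [380.  61.] [ 0.484 -0.144  0.17 ]
wrist tape_measure 0.98 [264.  55.] [ 0.449 -0.017  0.062]
wrist tape_measure 0.45 [373.  70.] [ 0.474 -0.142  0.169]
wrist tape_measure 0.35 [218.  73.] [ 0.402  0.049 -0.001]
wrist nut_big 0.97 [219.  72.] [0.404 0.049 0.   ]
scene can 0.71 [342. 247.] [ 0.473 -0.188  0.073]
scene cap 0.78 [358. 277.] [ 0.469 -0.297  0.026]
scene ca
[... 486 characters left out ...]
5 -0.562  0.046]
scene wing 0.61 [357. 269.] [ 0.475 -0.278  0.045]
scene tape_measure 0.74 [309. 231.] [ 0.446 -0.021  0.002]
scene pliers 0.64 [252. 178.] [ 0.397  0.356 -0.   ]
scene nut_big 0.56 [288. 221.] [0.396 0.055 0.02 ]
{'clock': 2.925, 'joint_pos': array([-0.396, -0.027, -0.015,  1.582,  0.   ,  2.3  ]), 'joint_vel': array([ 0.001, -0.001, -0.   ,  0.001, -0.   , -0.001]), 'tau': array([ -0.037, -24.522,  25.853,   0.001,  -0.002,  -0.   ]), 'eef_pos': array([ 0.349, -0.146,  0.341]), 'tool_rot': array([ 0.975,  0.221,  0.   , -0.   ]), 'ft_force': array([-0.308,  0.421,  0.668]), 'ft_torque': array([ 0.011, -0.001,  0.018]), 'grasp_force': 0.0, 'grip_width': 0.08525141773927415}
```

View pics/both.png

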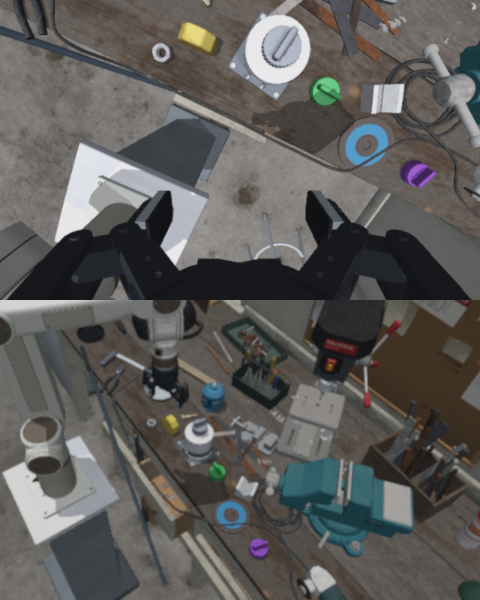

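```bash
cat > b.py <<'E'
from h import *
np.set_printoptions(precision=4,suppress=True)
p=shot("wrist"); 
g=np.stack(np.meshgrid(np.arange(640),np.arange(400)),-1).reshape(-1,2)
P=depth(p,g); ok=p["z_map"].ravel()>0
c=np.array([.483,-.142])
for k in range(3):
    d=np.hypot(*(P[:,:2]-c).T)
    w=P[ok&(d<.04)&(P[:,2]>.158)&(P[:,2]<.185)]
    c=(w[:,:2].min(0)+w[:,:2].max(0))/2
m=cv2.minAreaRect((w[:,:2]*1000).astype(np.float32)); print("wing",m,np.median(w[:,2]),len(w))
u=np.linalg.svd(w[:,:2]-w[:,:2].mean(0),full_matrices=False)[2][0]; print("dir deg",np.degrees(np.arctan2(u[1],u[0])))
t=P[ok&(d<.045)&(P[:,2]>.135)&(P[:,2]<.15)]; print("captop z",np.median(t[:,2]),cv2.minEnclosingCircle((t[:,:2]*1000).astype(np.float32)))
t=P[ok&(d<.08)&(P[:,2]>.10)&(P[:,2]<.12)]; print("can",cv2.minEnclosingCircle((t[:,:2]*1000).astype(np.float32)),np.median(t[:,2]))
cv2.imwrite("pics/cap.png",cv2.resize(p["image"][0:140,200:480],None,fx=2,fy=2))
s=shot("scene"); cv2.imwrite("pics/dish.png",cv2.resize(s["image"][100:250,200:400],None,fx=3,fy=3))
T=pose();
print(T, np.degrees(np.arctan2(T[1,0],T[0,0])), bot.get_obs()["joint_pos"])
E
python3 b.py; python3 -c "
import cv2,numpy as np
a=cv2.imread('pics/cap.png');b=cv2.imread('pics/dish.png');b=b[:, :560]
cv2.imwrite('pics/crop2.png',cv2.resize(np.vstack([a,b[:450]]),(430,560)))"
```

```text
wing ((487.8058166503906, -142.88560485839844), (10.445785522460938, 46.348812103271484), 81.78128051757812) 0.16840753969904845 540
dir deg 172.2030102609831
captop z 0.14284280435188468 ((487.78314208984375, -142.67396545410156), 28.19731330871582)
can ((488.4311218261719, -143.17428588867188), 50.97480773925781) 0.10573696615214484
[[ 0.9022  0.4313 -0.0001  0.3489]
 [ 0.4313 -0.9022 -0.     -0.1458]
 [-0.0001  0.     -1.      0.3413]
 [ 0.      0.      0.      1.    ]] 25.549883669429363 [-0.3956 -0.0266 -0.0154  1.582  -0.0001  2.3   ]
```

View pics/crop2.png

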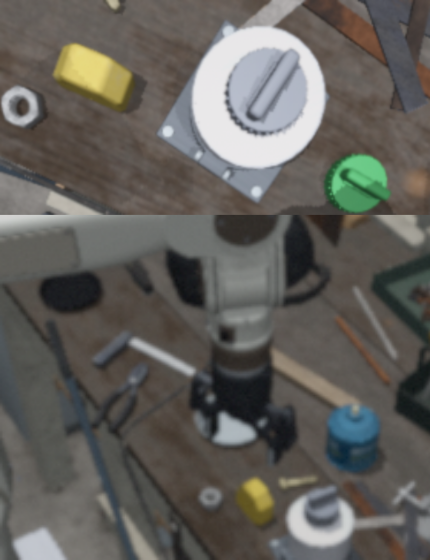

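Candidates for the cap are the grey one on the can at wrist (375,62), the green one at (435,120) and the purple one at (560,233). I choose the grey one, and the crop confirms a grey ribbed cap with an upright wing on the bare can. The silver dish is at about scene (300,195) under the gripper, and the black one is at (230,135).

```bash
python3 -m creep '[[[32,14,15],[0,0,0]],[[32,14,20],[0,0,0]],[[32,14,20],[0,0,0]],[[31,15,20],[0,0,0]],[[0,0,20],[0,0,0.145]],[[0,0,20],[0,0,0.145]],[[0,0,0],[0,0,0.145]],[[0,0,0],[0,0,0.146]],[[0,0,0],[0,0,0]],[[0,0,0],[0,0,0]]]' 40; sed -i '/^s=/d; s/imwrite("pics\/cap.png".*$/imwrite("pics\/near.png",p["image"])/' b.py; python3 b.py
```

```text
clock: 4.28
eef_pos: [0.4882, -0.1424, 0.2263]
tool_rot: [0.998, -0.066, 0.0, -0.0]
ft_force: [-0.8, -0.5, 0.2]
grip_width: 0.0399
grasp_force: 0.0
wing ((489.4118957519531, -143.2254638671875), (9.93246078491211, 45.41014099121094), 82.68240356445312) 0.16855989071867183 903
dir deg 173.12399800330118
captop z 0.14295774131472494 ((488.8173828125, -143.13909912109375), 27.925167083740234)
can ((488.8278503417969, -143.16038513183594), 50.93330383300781) 0.10583729572888015
[[ 0.9911 -0.1332  0.0001  0.4882]
 [-0.1332 -0.9911 -0.     -0.1424]
 [ 0.0001 -0.     -1.      0.2264]
 [ 0.      0.      0.      1.    ]] -7.6528686485904736 [-0.2839  0.2596  0.0171  1.3282  0.      2.9913]
```

```bash
python3 -m creep '[[[0.7,0.6,20],[0,0,0]],[[0,0,30],[0,0,0]],[[0,0,20],[0,0,0]],[[0,0,9],[0,0,0]],[[0,0,0],[0,0,0]],[[0,0,0],[0,0,0]]]'; python3 -m creep '[[[0,0,0],[0,0,0]],[[0,0,0],[0,0,0]],[[0,0,0],[0,0,0]],[[0,0,0],[0,0,0]],[[0,0,0],[0,0,0]]]' 0
```

```text
clock: 5.08
eef_pos: [0.4895, -0.1433, 0.1483]
tool_rot: [0.998, -0.067, 0.001, 0.0]
ft_force: [-0.2, 0.2, -0.3]
grip_width: 0.0399
grasp_force: 0.0
clock: 5.7
eef_pos: [0.4893, -0.1431, 0.1481]
tool_rot: [0.998, -0.067, 0.001, -0.0]
ft_force: [-0.6, 0.6, 4.8]
grip_width: 0.0086
grasp_force: 59.8
```

```bash
python3 -m creep '[[[0,0,2],[0,0,0]],[[0,0,2],[0,0,0]],[[0,0,0],[0,0,0]]]'; python3 -m creep '[[[0,0,2],[0,0,0]],[[0,0,0],[0,0,0]]]'
```

```text
clock: 6.08
eef_pos: [0.4893, -0.1431, 0.1452]
tool_rot: [0.998, -0.067, 0.001, 0.0]
ft_force: [-2.7, 3.0, 12.1]
grip_width: 0.0086
grasp_force: 60.9
clock: 6.32
eef_pos: [0.4894, -0.1431, 0.1434]
tool_rot: [0.998, -0.068, 0.001, 0.0]
ft_force: [-3.8, 2.6, 13.9]
grip_width: 0.0089
grasp_force: 61.1
```

```bash
python3 -m creep '[[[0,0,2],[0,0,0]],[[0,0,0],[0,0,0]]]'; python3 -m creep '[[[0,0,1],[0,0,0]],[[0,0,0],[0,0,0]]]'
```

```text
clock: 6.58
eef_pos: [0.4894, -0.1431, 0.1428]
tool_rot: [0.998, -0.067, 0.002, 0.0]
ft_force: [-6.2, 2.8, 20.8]
grip_width: 0.0088
grasp_force: 62.1
clock: 6.82
eef_pos: [0.4894, -0.1431, 0.1428]
tool_rot: [0.998, -0.067, 0.002, 0.0]
ft_force: [-8.4, 3.3, 26.9]
grip_width: 0.0082
grasp_force: 63.1
```

```bash
python3 -m creep '[[[0,0,-0.8],[0,0,-0.1]],[[0,0,0],[0,0,-0.1]],[[0,0,0],[0,0,0]]]'; python3 -c "
from h import *;o=bot.get_obs();print(o['ft_torque'],np.degrees(o['joint_pos'][5]))"; python3 -m creep '[[[0,0,0],[0,0,-0.12]],[[0,0,0],[0,0,-0.12]],[[0,0,0],[0,0,-0.12]],[[0,0,0],[0,0,-0.12]],[[0,0,0],[0,0,0]]]'; python3 -c "
from h import *;o=bot.get_obs();print(o['ft_torque'],np.degrees(o['joint_pos'][5]))"
```

```text
clock: 7.2
eef_pos: [0.4901, -0.1434, 0.1428]
tool_rot: [0.999, 0.033, 0.003, 0.001]
ft_force: [-4.2, 2.8, 19.2]
grip_width: 0.0086
grasp_force: 62.1
[0.48612894 1.04963753 0.02721351] 159.92358772728
clock: 7.82
eef_pos: [0.4905, -0.1432, 0.1428]
tool_rot: [0.963, 0.27, 0.003, 0.001]
ft_force: [-3.2, 2.5, 20.1]
grip_width: 0.009
grasp_force: 62.0
[0.59854174 0.88276084 0.09384655] 132.41467452090137
```

```bash
python3 -m creep '[[[0,0,0],[0,0,-0.05]],[[0,0,0],[0,0,-0.04]],[[0,0,0],[0,0,0]]]'; python3 -m creep '[[[0,0,-3],[0,0,0]],[[0,0,-3],[0,0,0]],[[0,0,-2.5],[0,0,0]],[[0,0,0],[0,0,0]]]'
```

```text
clock: 8.2
eef_pos: [0.4905, -0.1431, 0.1428]
tool_rot: [0.95, 0.312, 0.003, 0.001]
ft_force: [-3.5, 3.0, 20.0]
grip_width: 0.0084
grasp_force: 62.0
clock: 8.7
eef_pos: [0.4903, -0.143, 0.1468]
tool_rot: [0.95, 0.312, 0.001, 0.0]
ft_force: [5.9, 1.5, -5.2]
grip_width: 0.0089
grasp_force: 59.6
```

```bash
python3 -m creep '[[[0,0,3],[0,0,0]],[[0,0,3],[0,0,0]],[[0,0,2.5],[0,0,0]],[[0,0,0],[0,0,0]],[[0,0,0],[0,0,-0.07]],[[0,0,0],[0,0,-0.07]],[[0,0,0],[0,0,0]]]'; python3 -m creep '[[[0,0,-3],[0,0,0]],[[0,0,-3],[0,0,0]],[[0,0,-2.5],[0,0,0]],[[0,0,0],[0,0,0]]]'
```

```text
clock: 9.57
eef_pos: [0.4906, -0.1432, 0.1428]
tool_rot: [0.926, 0.378, 0.003, 0.001]
ft_force: [-2.2, 3.0, 20.1]
grip_width: 0.0086
grasp_force: 63.2
clock: 10.07
eef_pos: [0.4904, -0.1432, 0.1496]
tool_rot: [0.926, 0.378, 0.002, 0.001]
ft_force: [0.7, 1.6, 9.1]
grip_width: 0.0084
grasp_force: 61.6
```

It rose past the earlier height and the spring is still pushing up, so this looks like the window. I'll lift gently to check.

```bash
python3 -m creep '[[[0,0,-2],[0,0,0]],[[0,0,-2],[0,0,0]],[[0,0,0],[0,0,0]]]'; python3 -m creep '[[[0,0,-2],[0,0,0]],[[0,0,-2],[0,0,0]],[[0,0,0],[0,0,0]]]'
```

```text
clock: 10.45
eef_pos: [0.4904, -0.1432, 0.1532]
tool_rot: [0.926, 0.378, 0.002, 0.001]
ft_force: [1.2, 2.3, 8.4]
grip_width: 0.0089
grasp_force: 61.2
clock: 10.82
eef_pos: [0.4881, -0.1432, 0.1549]
tool_rot: [0.926, 0.378, -0.001, -0.0]
ft_force: [1.1, 0.1, -1.0]
grip_width: 0.0084
grasp_force: 60.0
```

```bash
python3 -m creep '[[[0,0,-8],[0,0,0]],[[0,0,-15],[0,0,0]],[[0,0,-20],[0,0,0]],[[0,0,-30],[0,0,0]],[[0,0,-30],[0,0,0]],[[0,0,0],[0,0,0]]]'; cat > c.py <<'E'
from h import *
np.set_printoptions(precision=4,suppress=True)
for n in ("wrist","scene"):
    p=shot(n); cv2.imwrite(f"pics/{n}2.png",p["image"])
    for f in (vision.place_of,vision.spot_in):
        for r in f(p,"dish")[:3]: print(n,f.__name__,round(r["score"],2),np.round(r["position"]),at_z(p,r["position"],0.003)[0],p["image"][int(r["position"][1]),int(r["position"][0])])
print(pose(),bot.get_obs()["joint_pos"])
E
python3 c.py;python3 -c "
import cv2,numpy as np
a=cv2.imread('pics/wrist2.png');b=cv2.imread('pics/scene2.png')
cv2.imwrite('pics/both2.png',np.vstack([cv2.resize(a,(480,300)),b[100:400,140:620]]))"
```

```text
clock: 11.58
eef_pos: [0.4901, -0.1437, 0.262]
tool_rot: [0.926, 0.378, 0.002, 0.002]
ft_force: [0.8, 0.3, -1.2]
grip_width: 0.0087
grasp_force: 60.1
wrist call 0.51 [134.   2.] [0.4826 0.1564 0.003 ] [186 179 171]
scene call 0.74 [300. 190.] [0.5291 0.1804 0.003 ] [184 179 170]
scene call 0.5 [228. 135.] [0.4384 0.6686 0.003 ] [34 30 27]
scene call 0.74 [230. 136.] [0.4399 0.6537 0.003 ] [32 29 29]
scene call 0.58 [302. 185.] [0.5531 0.2027 0.003 ] [183 177 168]
scene call 0.26 [254. 180.] [0.401  0.3387 0.003 ] [68 72 79]
[[ 0.7146  0.6996 -0.0027  0.4879]
 [ 0.6996 -0.7146  0.0007 -0.1429]
 [-0.0014 -0.0024 -1.      0.2573]
 [ 0.      0.      0.      1.    ]] [-0.2849  0.2503  0.0852  1.4085 -0.      2.0819]
```

View pics/both2.png

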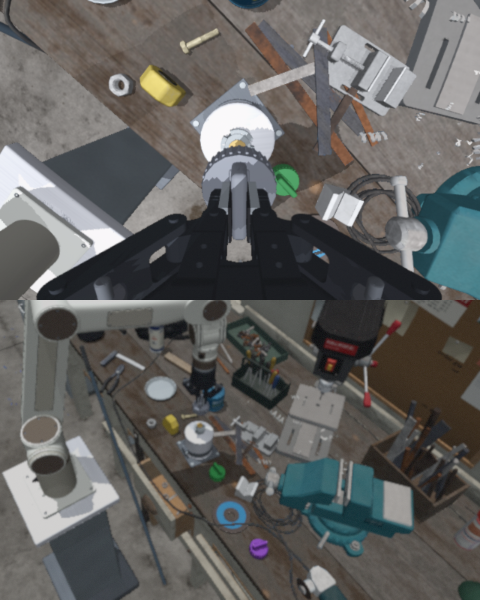

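The cap is in the grip and the spout is bare. The silver dish is at scene (300,189), near (0.53, 0.18). Carrying the cap over, stopping short for a closer look.

```bash
python3 -m creep '[[[15,-20,0],[0,0,0]],[[32,-43,0],[0,0,0]],[[36,-47,0],[0,0,0]],[[36,-47,0],[0,0,0]],[[36,-47,0],[0,0,0]],[[20,-32,0],[0,0,0]],[[0,0,0],[0,0,0]],[[0,0,0],[0,0,0]]]'; cat > d.py <<'E'
from h import *
np.set_printoptions(precision=4,suppress=True)
p=shot("wrist"); cv2.imwrite("pics/wrist3.png",p["image"])
for r in vision.place_of(p,"dish")[:2]: print(round(r["score"],2),np.round(r["position"]),at_z(p,r["position"],0.)[0])
g=np.stack(np.meshgrid(np.arange(640),np.arange(400)),-1).reshape(-1,2)
P=depth(p,g); ok=p["z_map"].ravel()>0
c=np.array([.53,.18]); d=np.hypot(*(P[:,:2]-c).T)
w=P[ok&(d<.1)&(P[:,2]>.011)&(P[:,2]<.022)]
print("rim",len(w),cv2.minEnclosingCircle((w[:,:2]*1000).astype(np.float32)),w.min(0),w.max(0))
# cap in hand
T=pose(); L=(P-T[:3,3])@T[:3,:3]
m=ok&(np.hypot(L[:,0],L[:,1])<.045)&(abs(L[:,2])<.06)
for a in range(-30,45,5):
    s=L[m&(L[:,2]*1e3>=a)&(L[:,2]*1e3<a+5)]
    if len(s): print(a,len(s),s.min(0),s.max(0))
print(T)
E
python3 d.py
```

```text
clock: 12.88
eef_pos: [0.4484, 0.1475, 0.258]
tool_rot: [0.926, 0.378, -0.001, 0.0]
ft_force: [0.3, 0.3, -1.6]
grip_width: 0.0088
grasp_force: 60.0
0.78 [342. 101.] [0.5302 0.1873 0.    ]
rim 1576 ((532.507080078125, 187.6060028076172), 64.96692657470703) [0.4693 0.1227 0.011 ] [0.5975 0.2525 0.0179]
-30 367 [ 0.0037 -0.0189 -0.03  ] [ 0.0115  0.017  -0.025 ]
-25 1336 [-0.0219 -0.0189 -0.025 ] [ 0.0219  0.0171 -0.02  ]
-20 1092 [-0.023  -0.0188 -0.02  ] [ 0.0231  0.017  -0.015 ]
-15 343 [ 0.0061 -0.0188 -0.015 ] [ 0.0231  0.0171 -0.01  ]
-10 255 [ 0.006 -0.018 -0.01 ] [ 0.0231  0.0171 -0.005 ]
-5 103 [ 0.0102 -0.0116 -0.005 ] [ 0.0231  0.0097 -0.    ]
0 531 [-0.0102 -0.0271  0.    ] [0.0262 0.025  0.005 ]
5 2608 [-0.0121 -0.0285  0.005 ] [0.0274 0.0264 0.01  ]
10 366 [-0.0045 -0.0287  0.01  ] [0.0277 0.0268 0.015 ]
15 222 [ 0.0029 -0.0288  0.015 ] [0.0278 0.0267 0.0199]
20 178 [ 0.0083 -0.0276  0.02  ] [0.028  0.0252 0.025 ]
25 145 [ 0.009  -0.0272  0.025 ] [0.0276 0.0253 0.03  ]
30 6 [ 0.0193 -0.0191  0.0301] [0.0262 0.0129 0.031 ]
[[ 0.7157  0.6984 -0.0006  0.4488]
 [ 0.6984 -0.7157 -0.0006  0.1469]
 [-0.0008 -0.     -1.      0.2583]
 [ 0.      0.      0.      1.    ]]
```

View pics/wrist3.png

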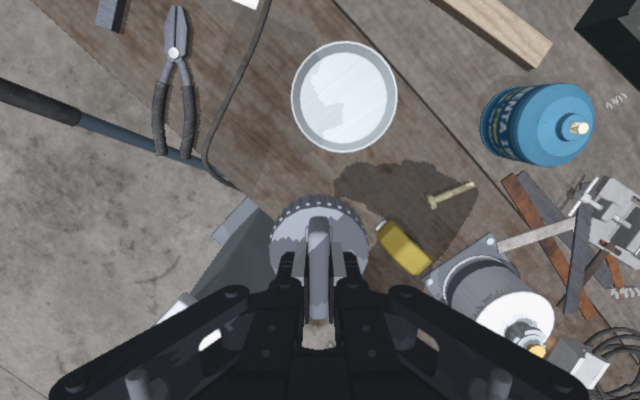

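The view shows the silver dish at (343,97), pliers at (175,80), canister at (540,125), and the cap held straight. Dish centre is (0.5325, 0.1876), and the cap rim is about 31 mm below the TCP.

```bash
python3 -m creep '[[[22,8,0],[0,0,0]],[[22,8,20],[0,0,0]],[[22,7,30],[0,0,0]],[[22.3,7.3,40],[0,0,0]],[[0,0,40],[0,0,0]],[[0,0,40],[0,0,0]],[[0,0,25],[0,0,0]],[[0,0,15],[0,0,0]],[[0,0,5],[0,0,0]],[[0,0,0],[0,0,0]],[[0,0,0],[0,0,0]]]'; python3 -m creep '[[[0,0,3],[0,0,0]],[[0,0,0],[0,0,0]]]'
```

```text
clock: 14.35
eef_pos: [0.534, 0.1883, 0.0449]
tool_rot: [0.926, 0.378, 0.001, 0.0]
ft_force: [-0.1, 0.1, -0.3]
grip_width: 0.0086
grasp_force: 60.0
clock: 14.6
eef_pos: [0.533, 0.1881, 0.0408]
tool_rot: [0.926, 0.378, 0.0, 0.0]
ft_force: [0.1, -0.7, -1.6]
grip_width: 0.009
grasp_force: 60.0
```

```bash
python3 -m creep '[[[0,0,3],[0,0,0]],[[0,0,0],[0,0,0]]]'; python3 -m creep '[[[0,0,2],[0,0,0]],[[0,0,0],[0,0,0]]]';  python3 -m creep '[[[0,0,1],[0,0,0]],[[0,0,0],[0,0,0]]]'
```

```text
clock: 14.85
eef_pos: [0.5327, 0.188, 0.0373]
tool_rot: [0.926, 0.378, -0.0, -0.0]
ft_force: [-0.8, -0.3, -1.2]
grip_width: 0.0083
grasp_force: 60.0
clock: 15.1
eef_pos: [0.5328, 0.188, 0.0354]
tool_rot: [0.926, 0.378, -0.0, -0.0]
ft_force: [-0.0, -0.2, -0.9]
grip_width: 0.0087
grasp_force: 60.0
clock: 15.35
eef_pos: [0.5329, 0.188, 0.0345]
tool_rot: [0.926, 0.378, -0.0, -0.0]
ft_force: [-0.3, -0.4, -0.5]
grip_width: 0.0086
grasp_force: 60.0
```

```bash
python3 -m creep '[[[0,0,1],[0,0,0]],[[0,0,0],[0,0,0]]]'; python3 -m creep '[[[0,0,0.5],[0,0,0]],[[0,0,0],[0,0,0]]]'
```

```text
clock: 15.6
eef_pos: [0.5331, 0.1881, 0.0339]
tool_rot: [0.926, 0.378, 0.0, -0.0]
ft_force: [-0.7, -0.1, 1.4]
grip_width: 0.0088
grasp_force: 60.3
clock: 15.85
eef_pos: [0.5331, 0.1881, 0.0339]
tool_rot: [0.926, 0.378, 0.0, -0.0]
ft_force: [-1.9, -1.0, 5.0]
grip_width: 0.009
grasp_force: 61.0
```

```bash
python3 -m creep '[[[0,0,-0.5],[0,0,0]],[[0,0,0],[0,0,0]],[[0,0,0],[0,0,0]],[[0,0,0],[0,0,0]],[[0,0,0],[0,0,0]]]' 40; python3 -m creep '[[[0,0,-10],[0,0,0]],[[0,0,-30],[0,0,0]],[[0,0,-40],[0,0,0]],[[-20,0,-40],[0,0,0]],[[-30,0,-40],[0,0,0]],[[-30,0,0],[0,0,0]],[[0,0,0],[0,0,0]],[[0,0,0],[0,0,0]]]'; cat > e.py <<'E'
from h import *
np.set_printoptions(precision=4,suppress=True)
p=shot("wrist"); cv2.imwrite("pics/end.png",p["image"])
g=np.stack(np.meshgrid(np.arange(640),np.arange(400)),-1).reshape(-1,2)
P=depth(p,g); ok=p["z_map"].ravel()>0
d=np.hypot(*(P[:,:2]-[.5325,.1876]).T)
for a,b,r in((.011,.02,.1),(.025,.036,.04),(.048,.062,.04)):
    w=P[ok&(d<r)&(P[:,2]>a)&(P[:,2]<b)]; 
    print(len(w),cv2.minEnclosingCircle((w[:,:2]*1000).astype(np.float32)),np.median(w[:,2]),w[:,2].std())
E
python3 e.py
```

```text
clock: 16.48
eef_pos: [0.5329, 0.188, 0.0335]
tool_rot: [0.926, 0.378, -0.0, 0.0]
ft_force: [0.5, -0.2, 0.4]
grip_width: 0.0401
grasp_force: 0.0
clock: 17.48
eef_pos: [0.4762, 0.1323, 0.1941]
tool_rot: [0.926, 0.378, 0.001, -0.0]
ft_force: [0.1, -0.4, 0.0]
grip_width: 0.0398
grasp_force: 0.0
2260 ((532.7271118164062, 187.9327850341797), 64.980224609375) 0.014490044171822869 0.0016289658259193902
1912 ((532.20068359375, 187.65159606933594), 27.478782653808594) 0.0287078047642704 0.001137778900171868
570 ((532.8382568359375, 187.96432495117188), 22.675647735595703) 0.054318058838172145 0.0010403015900820628
```

View pics/end.png

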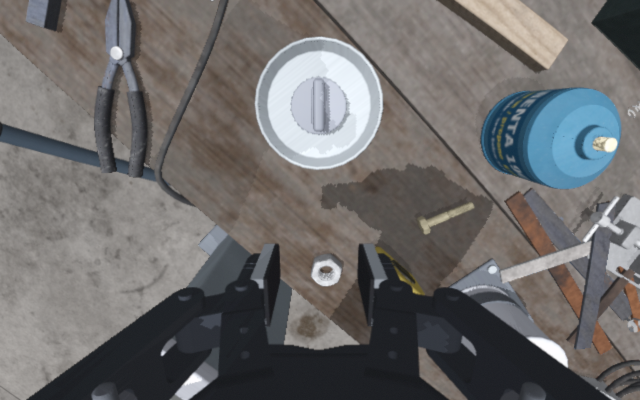

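The picture shows the cap at (319,105), upright and centred in the silver dish to within 1 mm. The gripper is clear and the pliers, nut and tape measure are undisturbed.

```bash
python3 -c "
from workcell import workorder;print(workorder.job_done())"
```

```text
the job is handed in; nothing more can be done
None
```

I opened the can by pressing the cap down and turning it about 52 degrees, where the spring let it up; the cap now stands upright in the middle of the steel dish, and the job was handed in at about 18 s on the robot's clock.

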